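Set the cassette's length guide to the loaded card

TASK

Card has been loaded into the printer's paper cassette on the desk. With the fingertips, push the cassette's rear length guide forward, past the stops for longer sheets, until it clicks into the stop that fits the loaded stack, so that the stack sits squared between the guide and the front wall without being jammed, then take the hand away. Only push the guide, do not grip it; keep the fingers off the card and leave everything else on the desk where it is.

Things in the scene. Friction and masses are not known exactly. Their poses are not given: they have to be found in the camera images.
- cassette: Paper cassette of a laser printer, fixed on the desk: open grey tray, outside 380 mm long (x), 244 wide (y), walls 66 mm high, with a thicker fascia (268 wide, 80 high) across its front end. Origin: middle of the underside; x towards the fascia, z up. Inside: floor at z = 12 mm, front wall face at x = +186, rear wall face at x = -186, side walls at y = +-118 mm. Two thin fixed side guides at y = +-107 mm.
- rail (a point): Point on the cassette's centre line at floor level, above its origin (x = y = 0, z = 12 mm), axes as the cassette's. A slot with a notched rail runs through it along x; the length guide slides on it and drops into a stop where its front face stands at x = -113, -73, -26, +2 or +36 mm.
- guide: Rear length guide in the cassette: dark upright plate across the tray, 110 mm wide, 5 thick, its top 48 mm above the tray floor, on a low carriage (60 mm wide, 10 high, reaching 56 mm back). Origin: middle of the plate's front face at floor level, axes as the cassette's. Slides along the cassette's x only. It starts 35 to 115 mm behind the stop x = +2 mm, its plate at least 65 mm clear of the rear wall.
- guide_push (a point): Middle of the plate's rear face, 28 mm above the tray floor, 5 mm behind the guide's origin: the place to push. Free between two ribs at y = +-47 mm, from 12 mm above the floor up. The guide drags with 1 to 2 N; into each stop a spring plunger drops: the guide jumps up to 4 mm ahead into place and takes 8 to 10 N to leave it. Let go within 3 mm of a stop it settles there.
- short_stack: Squared stack of white card, 148 mm long (its x), 208 wide (y), 25 high, about 0.6 kg. Origin: middle of its lower front edge; it reaches 148 mm from there towards -x. Either this or the long stack lies in the cassette, 1 to 8 mm off the front wall; the other lies in the letter tray beyond the fascia. In the cassette it belongs to the stop x = +36 mm, which leaves 2 mm of play.
- long_stack: Squared stack of white card, 182 mm long (its x), 208 wide (y), 25 high, about 0.7 kg. Origin: middle of its lower front edge, as on the short stack. In the cassette it belongs to the stop x = +2 mm, which leaves 2 mm of play.
- letter_tray: Black letter tray, fixed, 255 x 335 mm, rim 63 mm high, in front of the cassette's fascia; the stack that is not in the cassette lies in it. Origin: middle of its underside.
- stapler: Bystander, loose: black desk stapler, 150 x 38 x 60 mm. Origin at the middle of its underside.
- glue_stick: Bystander, loose: white glue stick standing upright, 29 mm across, 100 mm tall. Origin at the middle of its underside.
- hole_punch: Bystander, loose: black two-hole punch, 105 x 120 x 70 mm. Origin at the middle of its underside.
- tape_roll: Bystander, loose: roll of brown parcel tape lying flat, 104 mm across, 48 mm high. Origin at the middle of its underside.
- mug: Bystander, loose: white mug, 82 mm across, 95 mm tall. Origin at the middle of its underside.

How it is judged:
By the outcome, as a careful person would: the job done as asked, in the order asked, and still so for the second after the job is handed in, with the robot touching nothing.
It also fails if it takes over 45 s, if anything falls off the work surface, if the arm or the gripper's body presses on something with over 40 N, if the wrist force passes 120 N, or if a joint passes its speed limit or range.

ROBOT

A 6-joint arm with a two-finger parallel gripper is mounted at the origin on the work surface. World frame = base frame: x ahead of the robot, y to its left, z up, the work surface at z = 0. Lengths are in m, angles in rad, forces in N, time in s.
With the tool pointing down it reaches from about 0.375 to 0.975 m from the base axis. Payload 3.8 kg.
Tool frame: the origin (TCP) lies midway between the tips of the shut fingers; the grasp point (between the pads) lies 19 mm behind it; x points along the fingers, y is the direction in which the jaws open and shut, and the axes are right-handed (so a half turn about x gives the same grasp; the last joint's range is limited). The gripper opens to 88 mm and grips with 3 to 60 N. Pads are 18 mm wide; open, the fingers measure 123 mm over their backs; the gripper's body (75 mm by 187 mm) begins 45 mm behind the grasp point.
Start: joints at [-1.307, 0.264, 1.604, -0, 1.274, -0.037], TCP at [0.2, -0.645, 0.239] pointing down, gripper open.
Joint ranges: [-2.63, 2.63], [-0.94, 2.18], [0.31, 2.57], [-1.31, 4.45], [0, 2.66], [-2.55, 2.55]. Speed limits (rad/s): [2.57, 2.57, 3.14, 3.14, 3.14, 3.14].

INTERFACE

Orientations are given as a rotation vector (axis times angle).
In Python, from cell import manip, inverse_kinematics, cams, order gives the robot as it stands. Calls block until the motion is done:
- manip.move_pose(position, orientation): joint-space move of the TCP to a pose.
- manip.move_linear(position, rate=0.15, rot=None): straight line of the TCP; rot=None keeps the orientation; rate is the mean speed in m/s.
- manip.set_joints(angles): joint-space move.
- manip.set_gripper(opening, force=None): finger opening in m; force is the grip in N (None keeps the last); returns when the fingers have stopped.
- manip.dwell(seconds).
- inverse_kinematics(position, orientation): joint angles nearest the present ones, or None.
- manip.state(): the state.
- cams.capture(name): name is "side" or "top" or "wrist"; returns a dict with "image" (400x640x3 uint8, blue, green, red), "z_map" (400x640 float32, m along the optical axis (not along the pixel's ray), 0 where there is no reading), "intrinsics" (3x3 intrinsics, pixels), "position" and "orientation" of the camera in the world; the wrist camera has in their place "T_tool_cam" (4x4, takes a point from camera to tool coordinates, whose origin is the TCP and whose axes are the tool frame's). Camera axes: x right, y down, z forward; pixel columns grow to the right and rows downward; lengths in m; the calibration is good to about 2 mm. The wrist camera is an equidistant fisheye: a pixel r from the principal point sees the ray r / f radians off the axis. A picture is of the moment at which its call begins: read the wrist's pose just before it.
A pose or a line that the arm cannot do raises manip.IKError and nothing moves.
- order.close_job(): hands the job in, once; it reports no verdict.
The state is a dict: "clock": time; "joint_pos": joint angles; "joint_velocities": joint speeds; "tau": joint torques, N m; "tool_pos": TCP position; "tcp_rot": TCP orientation; "contact_force": force on the tool from outside, world axes, zero at the start; "moment": the same for the moment, N m; "gripper_width": finger opening in m.
Only numpy, scipy, OpenCV 4.12 (cv2) and the standard library are available. Lean on these libraries where they do the work, as an engineer would, in place of code of your own. Each camera call takes 0.05 s, during which the arm holds its last target. There are 200 camera calls.

## Working session

There is one attempt and no reset: what is moved stays moved. The work goes in short steps, each a Python script; the robot and the scene stay as the last script left them, time stands still between calls to the robot, and variables do not carry over. Pictures are saved under pics/ and viewed, about 8 in all and at most 12, crops included, and the job is handed in when it is done.

```bash
ls; mkdir -p pics; python3 - <<'E'
from cell import manip,cams
import cv2,numpy as np,pickle
d={}
for n in("top","side"):
    c=cams.capture(n);d[n]=c;cv2.imwrite(f"pics/{n}0.png",c["image"])
    print(n,c["intrinsics"].round(1).tolist(),c["position"],c["orientation"],(c["z_map"]>0).mean())
pickle.dump(d,open("c0.pkl","wb"))
s=manip.state();print(s["clock"],s["tool_pos"],s["tcp_rot"],s["contact_force"],s["gripper_width"])
E
```

```text
pics
top [[376.5, 0.0, 323.3], [0.0, 376.5, 196.7], [0.0, 0.0, 1.0]] [0.33672883 0.02243944 1.15876218] [-2.14687571  2.12883728 -0.19304289] 0.995859375
side [[424.8, 0.0, 318.9], [0.0, 424.8, 191.8], [0.0, 0.0, 1.0]] [0.30083103 0.82352792 0.76926477] [-0.41950337  2.70268603 -1.23996343] 0.99615625
0.1 [ 0.1998386  -0.64406731  0.23752363] [ 2.06012638  0.31436254 -2.06058516] [-0.50296794 -0.06613841  0.23461264] 0.08842227027071906
```

View pics/top0.png

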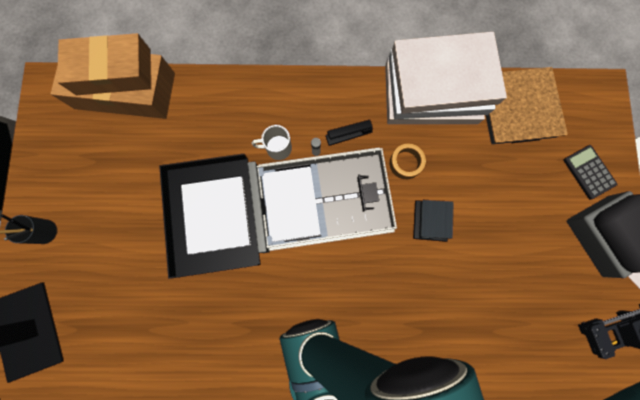

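View pics/side0.png

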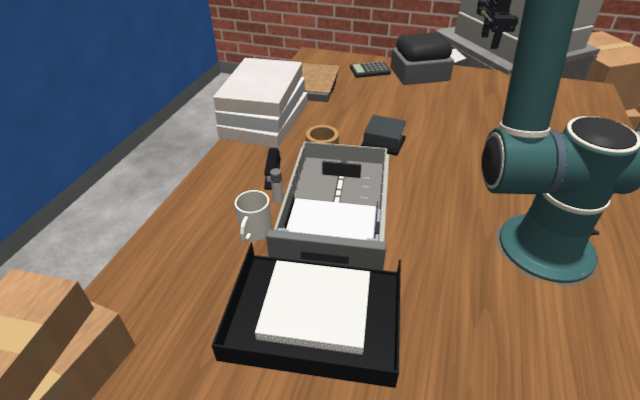

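```bash
cat > h.py <<'E'
import numpy as np,cv2
from scipy.spatial.transform import Rotation as R
def rays(c):
    K=c["intrinsics"];v,u=np.mgrid[0:400,0:640]
    d=np.stack([(u-K[0,2])/K[0,0],(v-K[1,2])/K[1,1],np.ones(u.shape)],-1)
    return d@R.from_rotvec(c["orientation"]).as_matrix().T
def cloud(c): return rays(c)*c["z_map"][...,None]+c["position"]
def onplane(c,uv,z):
    K=c["intrinsics"];uv=np.asarray(uv,float)
    d=np.c_[(uv-K[:2,2])/[K[0,0],K[1,1]],np.ones(len(uv))]@R.from_rotvec(c["orientation"]).as_matrix().T
    return c["position"]+d*((z-c["position"][2])/d[:,2])[:,None]
E
python3 - <<'E'
from h import *
import pickle
d=pickle.load(open("c0.pkl","rb"));t=d["top"];P=cloud(t)
im=t["image"]
cv2.imwrite("pics/crop1.png",cv2.resize(im[130:285,150:465],None,fx=2.5,fy=2.5,interpolation=cv2.INTER_CUBIC))
w=cv2.inRange(im,(225,225,225),(255,255,255))
for c in cv2.findContours(w,0,2)[0]:
    if cv2.contourArea(c)>1200:
        (x,y),s,a=cv2.minAreaRect(c)
        if not(150<x<400 and 130<y<290): continue
        m=np.zeros_like(w);cv2.drawContours(m,[c],-1,1,-1)
        z=np.median(P[m>0][:,2]);b=onplane(t,cv2.boxPoints(((x,y),s,a)),z)
        print("white",(x,y),s,a,"z",z,b.round(4).tolist(),np.linalg.norm(b-np.roll(b,1,0),axis=1))
side=cloud(d["side"])
for n,Q in(("top",P),("side",side)):
    q=Q.reshape(-1,3);m=(q[:,0]>.3)&(q[:,0]<.75)&(q[:,1]>-.25)&(q[:,1]<.5)
    print(n,np.histogram(q[m][:,2],np.arange(-.006,.11,.004)))
E
```

```text
white (214.29232788085938, 214.83847045898438) (68.96330261230469, 61.39719009399414) 82.87498474121094 z 0.0371227882747418 [[0.562, 0.4463, 0.0371], [0.5874, 0.2634, 0.0371], [0.381, 0.2291, 0.0371], [0.3574, 0.4066, 0.0371]] [0.20836087 0.18459807 0.20922515 0.17910749]
white (293.6506652832031, 203.3799285888672) (67.9321517944336, 55.11227035522461) 82.40535736083984 z 0.037214261578543795 [[0.5988, 0.1989, 0.0372], [0.6234, 0.0326, 0.0372], [0.4178, 0.0038, 0.0372], [0.3949, 0.1653, 0.0372]] [0.2066912  0.16809396 0.20768347 0.16310463]
top (array([1765, 7060, 2466, 1812, 5921, 1876,  492,  398,  262,  789, 4620,
       2757,  405,  744,  534,  382,  452,  596,  378,   82,  216,  502,
        146,   29,   65,   85,   57,    8]), array([-0.006, -0.002,  0.002,  0.006,  0.01 ,  0.014,  0.018,  0.022,
        0.026,  0.03 ,  0.034,  0.038,  0.042,  0.046,  0.05 ,  0.054,
        0.058,  0.062,  0.066,  0.07 ,  0.074,  0.078,  0.082,  0.086,
        0.09 ,  0.094,  0.098,  0.102,  0.106]))
side (array([1792, 9908,  626, 1597, 7978, 1144,  912,  720,  770, 1061, 9495,
       2077,  810, 1069,  834,  772,  889, 1246,  354,  254,  413,  847,
        109,  103,  116,  108,   56,    0]), array([-0.006, -0.002,  0.002,  0.006,  0.01 ,  0.014,  0.018,  0.022,
        0.026,  0.03 ,  0.034,  0.038,  0.042,  0.046,  0.05 ,  0.054,
        0.058,  0.062,  0.066,  0.07 ,  0.074,  0.078,  0.082,  0.086,
        0.09 ,  0.094,  0.098,  0.102,  0.106]))
```

View pics/crop1.png

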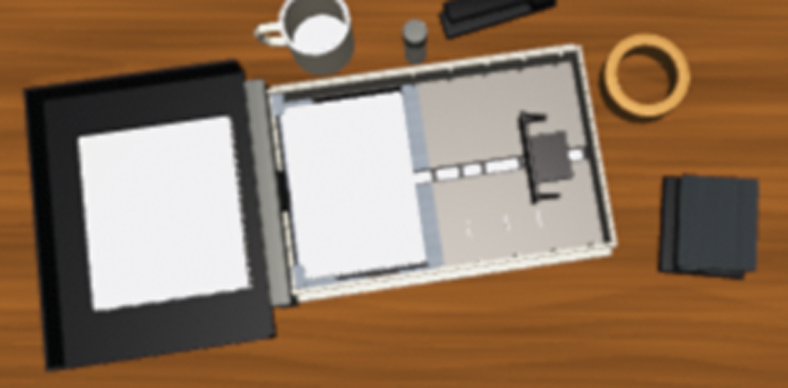

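```bash
cat > fit.py <<'E'
from h import *
import pickle
d=pickle.load(open("c0.pkl","rb"))
r=None
for n in("top","side"):
    c=d[n];P=cloud(c);z=P[...,2]
    X,Y=P[...,0],P[...,1]
    w=(c["image"].min(2)>200)&(abs(z-.037)<.006)
    w=cv2.morphologyEx(w.astype(np.uint8),cv2.MORPH_OPEN,np.ones((7,7)))
    nn,lab,st,_=cv2.connectedComponentsWithStats(w)
    for i in range(1,nn):
        if st[i,4]<800: continue
        q=P[lab==i]
        if not(.3<q[:,0].mean()<.7 and -.1<q[:,1].mean()<.5):continue
        (x,y),s,a=cv2.minAreaRect((q[:,:2]*1000).astype(np.float32));print(n,"stack",x,y,s,a,np.median(q[:,2]))
    # rim: rear + side walls near z=.066
    m=(abs(z-.066)<.006)&(X>.33)&(X<.7)&(Y>-.22)&(Y<.2)
    m=cv2.morphologyEx(m.astype(np.uint8),cv2.MORPH_CLOSE,np.ones((3,3)))
    nn,lab,st,_=cv2.connectedComponentsWithStats(m)
    i=1+np.argmax(st[1:,4]);q=P[lab==i]
    for i in range(1,nn):
        if st[i,4]>80:
            q=P[lab==i];(x,y),s,a=cv2.minAreaRect((q[:,:2]*1000).astype(np.float32));print(n,"rim",st[i,4],x,y,s,a,np.median(q[:,2]))
    # dark guide
    m=(c["image"].max(2)<80)&(z>.015)&(z<.066)&(X>.42)&(X<.66)&(Y>-.17)&(Y<0.02)
    nn,lab,st,_=cv2.connectedComponentsWithStats(m.astype(np.uint8))
    for i in range(1,nn):
        if st[i,4]>40:
            q=P[lab==i]; h=q[q[:,2]>.050]
            print(n,"guide",st[i],q.mean(0),"top",len(h),h.mean(0) if len(h) else 0, cv2.minAreaRect((h[:,:2]*1000).astype(np.float32)) if len(h)>3 else 0)
E
python3 fit.py
```

```text
top stack 508.2387390136719 109.19705200195312 (206.97483825683594, 147.13619995117188) 8.99064826965332 0.0372190355803923
top stack 472.66845703125 335.730712890625 (207.67330932617188, 181.84521484375) 8.93779468536377 0.03710844069565289
top rim 690 495.2216491699219 0.018463134765625 (306.2619323730469, 380.4804992675781) 8.881363868713379 0.06580389966529643
top guide [321 154  39   8  97] [ 0.65065116 -0.03702748  0.03800958] top 9 [ 0.64969547 -0.04005441  0.05239843] ((648.9700317382812, -38.79304885864258), (4.702875137329102, 116.19783020019531), 8.843247413635254)
top guide [358 176  15  35 108] [ 0.54545845 -0.10474906  0.04442431] top 45 [ 0.54474532 -0.10275965  0.05694087] ((540.3115844726562, -109.34060668945312), (103.90018463134766, 17.915273666381836), 8.128462791442871)
side stack 510.89031982421875 97.1353988647461 (206.70242309570312, 122.60340881347656) 9.667189598083496 0.036322801693898565
side stack 472.9036560058594 337.254150390625 (206.6011505126953, 182.0959014892578) 8.97164249420166 0.03661085030620714
side rim 621 526.5958862304688 -0.6219940185546875 (244.1964111328125, 375.1216735839844) 8.873005867004395 0.06457091313200447
side rim 94 665.8561401367188 169.97312927246094 (71.02690124511719, 23.3554744720459) 61.71538543701172 0.06605602507417441
side guide [323 162  38  16 466] [ 0.53953358 -0.09985506  0.03711137] top 97 [ 0.5391405  -0.0997757   0.05443429] ((540.0450439453125, -99.91558074951172), (104.44508361816406, 8.081856727600098), 9.430811882019043)
```

```bash
cat >> h.py <<'E'
th=np.deg2rad(8.9);ex=np.array([-np.sin(th),np.cos(th),0]);ey=-np.array([np.cos(th),np.sin(th),0]) # z up: ex x ey = +z
ALONG,LAT=-.078,.5197   # coordinates of cassette origin along ex, and along -ey
def C2W(x,y,z): return ex*(ALONG+x)+ey*(-LAT+y)+np.array([0,0,z])
def W2C(p): p=np.asarray(p);return np.stack([p@ex-ALONG,p@ey+LAT,p[...,2]],-1)
def rot(s=1):
    x=np.array([0,0,-1.]);y=s*ey
    return R.from_matrix(np.c_[x,y,np.cross(x,y)]).as_rotvec()
E
python3 - <<'E'
from h import *
import pickle
d=pickle.load(open("c0.pkl","rb"))
for n in d:
    q=cloud(d[n]).reshape(-1,3);r=np.hypot(q[:,0],q[:,1]);a=np.degrees(np.arctan2(q[:,1],q[:,0]))
    for lo in range(-60,10,10):
        m=(a>lo)&(a<lo+10)&(r>.3)&(r<.85);print(n,lo,[round(float(q[m&(r>x)&(r<x+.1)][:,2].max(initial=0)),3) for x in(.35,.45,.55,.65,.75)])
from cell import manip,inverse_kinematics
s=manip.state();print(R.from_rotvec(s["tcp_rot"]).as_matrix().round(2),np.cross(ex,ey))
for sg in(1,-1):
    for p in((-150,.25),(-150,.036),(25,.036)):
        print(sg,p,C2W(p[0]/1e3,0,p[1]),inverse_kinematics(C2W(p[0]/1e3,0,p[1]),rot(sg)))
E
```

```text
top -60 [0.008, 0.008, 0.008, 0.007, 0.007]
top -50 [0.007, 0.075, 0.075, 0.008, 0.008]
top -40 [0.007, 0.074, 0.076, 0.01, 0.008]
top -30 [0.051, 0.072, 0.061, 0.054, 0.156]
top -20 [0.07, 0.069, 0.071, 0.068, 0.157]
top -10 [0.071, 0.021, 0.07, 0.069, 0.055]
top 0 [0.072, 0.043, 0.07, 0.105, 0.007]
side -60 [0.004, 0.004, 0.004, 0.004, 0.004]
side -50 [0.003, 0.074, 0.071, 0.003, 0.004]
side -40 [0.005, 0.073, 0.074, 0.004, 0.003]
side -30 [0.004, 0.068, 0.06, 0.051, 0.154]
side -20 [0.067, 0.066, 0.068, 0.068, 0.154]
side -10 [0.067, 0.016, 0.066, 0.068, 0.053]
side 0 [0.068, 0.041, 0.068, 0.102, 0.004]
[[-0.    0.3  -0.96]
 [ 0.   -0.96 -0.3 ]
 [-1.   -0.   -0.  ]] [ 0. -0.  1.]
1 (-150, 0.25) [ 0.54871671 -0.14485186  0.25      ] None
1 (-150, 0.036) [ 0.54871671 -0.14485186  0.036     ] None
1 (25, 0.036) [0.52164239 0.02804111 0.036     ] None
-1 (-150, 0.25) [ 0.54871671 -0.14485186  0.25      ] [-3.01984849e-01  5.42644905e-02  1.82414755e+00 -4.44089210e-16
  1.26318061e+00 -4.57319153e-01]
-1 (-150, 0.036) [ 0.54871671 -0.14485186  0.036     ] [-3.01984849e-01  2.71531187e-01  2.00608848e+00 -4.44089210e-16
  8.63972990e-01 -4.57319153e-01]
-1 (25, 0.036) [0.52164239 0.02804111 0.036     ] [ 6.02064877e-03  1.96502950e-01  2.10203407e+00 -4.44089210e-16
  8.43055632e-01 -1.49313655e-01]
```

```bash
python3 - <<'E'
from h import *
from cell import manip,cams
import pickle
manip.move_pose(C2W(-.150,0,.25),rot(-1)); manip.set_gripper(0)
manip.dwell(.2)
s=manip.state();c=cams.capture("wrist");pickle.dump((s,c),open("w1.pkl","wb"))
print(s["clock"],s["tool_pos"],s["contact_force"],s["gripper_width"],c["T_tool_cam"].round(3).tolist(),c["intrinsics"].round(1).tolist())
cv2.imwrite("pics/w1.png",c["image"])
E
```

```text
3.7833 [ 0.54869556 -0.14486973  0.24999144] [-0.32974719  0.27324857  0.23551349] 0.0005184525302191668 [[-0.001, -0.295, 0.956, -0.145], [1.0, 0.0, 0.001, -0.001], [-0.001, 0.956, 0.295, -0.076], [0.0, 0.0, 0.0, 1.0]] [[309.7, 0.0, 328.0], [0.0, 309.7, 196.1], [0.0, 0.0, 1.0]]
```

View pics/w1.png

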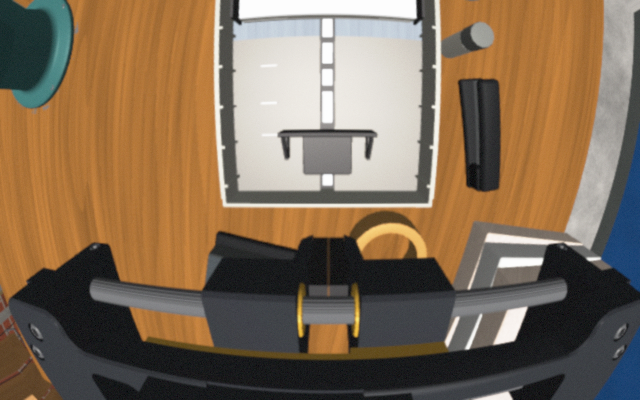

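```bash
cat >> h.py <<'E'
def wcloud(s,c):
    K=c["intrinsics"];v,u=np.mgrid[0:400,0:640]
    a=(u-K[0,2])/K[0,0];b=(v-K[1,2])/K[1,1];t=np.hypot(a,b)+1e-12
    ray=np.stack([np.tan(t)*a/t,np.tan(t)*b/t,np.ones_like(t)],-1)
    p=ray*c["z_map"][...,None]
    T=c["T_tool_cam"];p=p@T[:3,:3].T+T[:3,3]
    return p@R.from_rotvec(s["tcp_rot"]).as_matrix().T+s["tool_pos"]
def wmeas(s,c,wall=True):
    Q=W2C(wcloud(s,c))*1000;z=Q[...,2];im=c["image"];x,y=Q[...,0],Q[...,1]
    inside=(abs(y)<60)&(abs(x)<180)
    top=inside&(z>52)&(z<68)&(im.max(2)<110)
    print("plate top",top.sum(),"z",np.median(z[top]),"x",np.percentile(x[top],[5,50,95]),"y",np.percentile(y[top],[1,50,99]))
    rim=(abs(z-66)<5)&(im.min(2)>150)
    r=rim&(abs(y)<90)&(x<-170)&(x>-210); print("rear rim",r.sum(),np.percentile(x[r],[5,50,95]) if r.any() else 0,np.median(z[r]) if r.any() else 0)
    for sg in(1,-1):
        r=rim&(abs(y*sg-120)<12)&(abs(x)<150)
        if r.any():print("side rim",sg,r.sum(),"y",np.percentile(y[r],[5,50,95]),"slope deg",np.degrees(np.polyfit(x[r],y[r],1)[0]),"z",np.median(z[r]))
    st=(abs(z-37)<5)&(im.min(2)>200)&(abs(y)<95)&(x>0)&(x<170)
    e=[x[st&(abs(y-k)<5)].min(initial=999) for k in range(-90,91,20)]; print("stack rear edge",np.round(e,1))
    ro=(abs(y)<3.5)&(abs(z-12)<8)&(x<60)
    b=np.argsort(x[ro]);return x[ro][b],im.mean(2)[ro][b]
E
python3 - <<'E'
from h import *
import pickle
s,c=pickle.load(open("w1.pkl","rb"));x,g=wmeas(s,c)
bins=np.arange(-180,60,4)
print([(int(b),int(g[(x>=b)&(x<b+4)].mean())) for b in bins if ((x>=b)&(x<b+4)).any()])
E
```

```text
plate top 391 z 56.478095625267734 x [-115.36959035 -106.47833759 -104.72291647] y [-49.26875083   1.53330007  52.22499635]
rear rim 546 [-188.95789685 -186.83189308 -185.2506956 ] 65.11834076399904
side rim 1 688 y [119.06093143 121.3471724  123.68342095] slope deg 0.06200569108079746 z 64.96144275954893
side rim -1 682 y [-120.24463483 -117.94304394 -115.64776682] slope deg -0.026019816971357076 z 65.21035634583407
stack rear edge [32.9 32.8 33.5 32.6 33.3 33.3 32.7 33.1 33.3 32.6]
[(-180, 249), (-176, 253), (-172, 253), (-168, 238), (-160, 122), (-136, 134), (-128, 136), (-124, 138), (-120, 142), (-100, 241), (-96, 253), (-92, 253), (-88, 253), (-84, 253), (-80, 253), (-76, 253), (-72, 253), (-68, 253), (-64, 253), (-60, 237), (-52, 240), (-48, 253), (-44, 253), (-40, 253), (-36, 252), (-32, 235), (-24, 251), (-20, 252), (-16, 252), (-12, 252), (-8, 252), (-4, 252), (0, 249), (8, 213), (12, 251), (16, 252), (20, 252), (24, 252), (28, 252), (32, 207)]
```

```bash
sed -i 's/ALONG,LAT=.*/ALONG,LAT=-.0768,.5180/' h.py; cat > push.py <<'E'
from h import *
from cell import manip
def F(): return float(-(manip.state()["contact_force"]@ex))
def st(): 
    s=manip.state();return W2C(s["tool_pos"])*1000,float(-(s["contact_force"]@ex)),s["clock"]
def push(x0,x1,step,rate,stop=99,show=True):
    L=[];x=x0
    while x<x1-1e-6:
        x=min(x+step,x1);manip.move_linear(C2W(x/1e3,0,.038),rate=rate)
        p,f,t=st();L.append((round(float(p[0]),1),round(f-B,1)))
        if f-B>stop:break
    if show:print(L,"t",round(t,2))
    return x
B=0
E
python3 - <<'E'
import push as p
from push import *
manip.move_linear(C2W(-.148,0,.25),rate=.2);manip.move_linear(C2W(-.148,0,.038),rate=.12);manip.dwell(.2)
p.B=F();print("bias",p.B,st())
x=push(-148,-105,1.5,.03,1.0)
E
```

```text
bias -0.9129045512743247 (array([-148.1572489 ,   -0.33024832,   38.50206684]), -0.9129045512743247, 6.2)
[(-146.4, 1.3)] t 6.45
```

```bash
python3 - <<'E'
import push as p
from push import *
p.B=0
x=push(-146.5,-84,2,.04)
E
```

```text
[(-144.4, -0.1), (-142.3, 0.7), (-140.4, 0.9), (-138.4, 0.1), (-136.4, 0.2), (-134.4, -0.8), (-132.4, -0.2), (-130.4, 0.0), (-128.4, -1.1), (-126.4, -0.3), (-124.4, -0.7), (-122.4, 0.8), (-120.4, -0.1), (-118.4, -0.3), (-116.3, 0.9), (-114.3, 0.3), (-112.3, 0.6), (-110.3, -0.1), (-108.3, 0.6), (-106.3, 0.4), (-104.3, -0.7), (-102.3, 0.6), (-100.3, -0.2), (-98.3, -0.3), (-96.3, 0.3), (-94.3, 0.5), (-92.3, 0.6), (-90.3, -0.2), (-88.3, 0.9), (-86.3, 0.1), (-84.3, 0.5), (-84.0, 0.6)] t 14.45
```

```bash
python3 - <<'E'
from h import *
from cell import manip,cams
s=manip.state();c=cams.capture("wrist");print(s["clock"],s["contact_force"],W2C(s["tool_pos"]))
cv2.imwrite("pics/w2.png",c["image"]);wmeas(s,c)
E
```

```text
14.45 [ 0.40346475 -0.56251099 -0.60517402] [-8.39772985e-02 -1.14176229e-05  3.80104345e-02]
plate top 4424 z 58.56752554628506 x [-76.15508536 -70.60416063 -68.67748854] y [-52.57152294   0.56231215  52.7519319 ]
rear rim 0 0 0
side rim 1 1134 y [117.62496059 119.96795879 122.11017032] slope deg 0.05807823144691874 z 65.05710380907509
side rim -1 1140 y [-121.86393226 -119.78365791 -117.43670992] slope deg -0.05634008320059296 z 65.19231645303611
stack rear edge [32.3 32.3 32.4 32.2 32.1 32.1 32.  32.3 32.3 32.3]
```

View pics/w2.png

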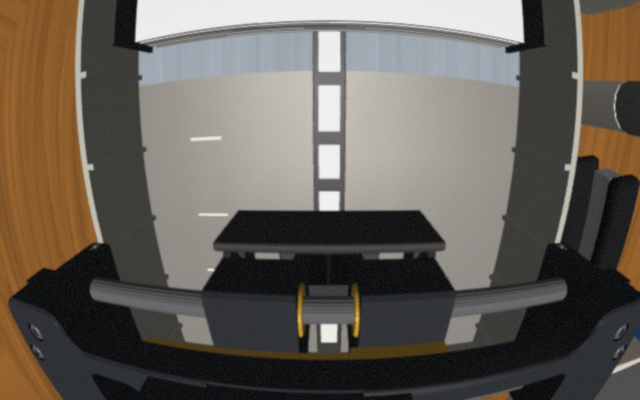

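```bash
python3 - <<'E'
import push as p
from push import *
x=push(-84,-66,1.5,.04)
x=push(x,-42,6,.06)
E
```

```text
[(-82.4, 0.6), (-80.8, 0.4), (-79.3, 0.1), (-77.9, 0.9), (-76.4, 0.7), (-74.9, 1.0), (-73.4, 0.1), (-71.8, 0.8), (-70.4, 0.4), (-68.8, 0.6), (-67.4, -0.3), (-65.8, 0.2)] t 17.5
[(-59.4, 0.4), (-53.5, -1.0), (-47.6, 0.4), (-41.6, -0.5)] t 18.5
```

```bash
cat > look.py <<'E'
from h import *
from cell import manip,cams
import pickle,sys
s=manip.state();c=cams.capture("wrist");print(s["clock"],s["contact_force"].round(2),s["gripper_width"],W2C(s["tool_pos"]))
cv2.imwrite(f"pics/{sys.argv[1]}.png",c["image"]);pickle.dump((s,c),open(sys.argv[1]+".pkl","wb"));wmeas(s,c)
E
python3 look.py w3
```

```text
18.5 [-0.09  0.53  0.51] 0.0004690405629241516 [-4.15889227e-02 -9.21821125e-06  3.80097723e-02]
plate top 4561 z 58.60058703200791 x [-33.71813479 -28.00575059 -25.96132569] y [-52.43721916   0.13385779  52.56696672]
rear rim 0 0 0
side rim 1 1116 y [117.86046182 119.98364544 121.98723113] slope deg 0.15086441528137443 z 65.04344477849025
side rim -1 1117 y [-121.78691122 -119.88514129 -117.79004443] slope deg -0.152013911329152 z 65.23824529400729
stack rear edge [32.8 32.7 32.7 32.7 32.8 32.8 32.7 32.6 32.6 32.6]
```

```bash
python3 - <<'E'
import push as p
from push import *
L=[]
x=-42
for i in range(7):
    x+=1;manip.move_linear(C2W(x/1e3,0,.038),rate=.04)
    a=st();L.append((round(float(a[0][0]),2),round(a[1],1),manip.state()["moment"].round(2).tolist(),manip.state()["tau"].round(1).tolist()[:3]))
for l in L:print(l)
print(a[2])
E
python3 look.py w4
```

```text
(-40.97, 0.1, [-0.04, -0.1, -0.01], [0.0, -39.5, -28.0])
(-40.09, 0.8, [-0.14, -0.12, 0.0], [0.4, -39.5, -28.0])
(-39.0, 0.8, [-0.15, -0.05, -0.01], [0.5, -39.5, -28.0])
(-37.91, 0.3, [-0.11, -0.11, 0.02], [0.4, -39.5, -28.0])
(-36.87, 0.9, [-0.12, -0.1, 0.03], [0.3, -39.5, -28.0])
(-35.89, 0.2, [-0.13, -0.13, -0.02], [0.3, -39.5, -28.0])
(-34.87, 1.2, [-0.09, -0.05, -0.02], [0.3, -39.4, -28.0])
20.3
20.3 [ 0.61 -1.08  0.26] 0.0003296180629094959 [-3.48740420e-02  4.15078512e-05  3.79645931e-02]
plate top 4406 z 58.544969928598746 x [-27.02287709 -21.53939902 -19.61384808] y [-52.4701162    0.61250466  52.81537483]
rear rim 0 0 0
side rim 1 1103 y [117.98253859 120.03448901 122.08484355] slope deg 0.16520395560258821 z 65.0490767927299
side rim -1 1126 y [-121.7586211  -119.71980461 -117.68095357] slope deg -0.057128116254136496 z 65.17480089930216
stack rear edge [32.5 32.4 32.8 32.8 32.9 32.8 32.7 32.7 32.7 32.6]
```

```bash
cat > fine.py <<'E'
from push import *
def fine(x,x1,d):
    L=[]
    while x<x1-1e-6:
        x+=d;manip.move_linear(C2W(x/1e3,0,.038),rate=.04)
        s=manip.state();L.append((round(float(W2C(s["tool_pos"])[0]*1e3),2),round(float(s["tau"][0]),2),round(float(-(s["contact_force"]@ex)),1)))
    print(L,s["clock"])
E
python3 - <<'E'
from fine import *
push(-35,-17,9,.06)
fine(-17,-10.5,.65)
E
python3 look.py w5
```

```text
[(-25.3, 0.0), (-16.4, 0.2)] t 20.95
[(-16.32, 0.07, -0.2), (-15.76, 0.12, -0.0), (-15.19, 0.63, 0.6), (-14.41, 0.6, 1.2), (-13.7, 0.48, 0.5), (-13.02, 0.41, 1.9), (-12.36, 0.4, 0.3), (-11.75, 0.41, 0.5), (-11.1, 0.42, 1.0), (-10.43, 0.42, 0.4)] 23.45
23.45 [ 0.54 -0.31 -0.21] 0.00013950037158737212 [-1.04295021e-02 -3.16169130e-05  3.80160464e-02]
plate top 4412 z 58.57493222848796 x [-2.59383874  2.92694613  4.84252411] y [-52.50143237   0.53882367  52.75153586]
rear rim 0 0 0
side rim 1 1038 y [118.10756404 120.02528162 121.84168329] slope deg 0.26273047451571707 z 65.05138530480045
side rim -1 1060 y [-121.79000154 -119.8707186  -117.86832856] slope deg -0.21140951019594015 z 65.18835178755857
stack rear edge [32.7 32.6 32.3 32.5 32.4 32.4 32.5 32.4 32.5 32.6]
```

```bash
python3 - <<'E'
from fine import *
push(-10.5,13,12,.06)
L=[];x=13
while x<19.6:
    x+=.55;manip.move_linear(C2W(x/1e3,0,.038),rate=.04)
    s=manip.state();t=float(s["tau"][0]);L.append((round(float(W2C(s["tool_pos"])[0]*1e3),2),round(t,2),round(float(-(s["contact_force"]@ex)),1)))
    if x>15.5 and t<.25: break
print(L,s["clock"])
E
python3 look.py w6
```

```text
[(2.2, -0.3), (13.6, 0.5)] t 24.19
[(13.54, 0.07, 0.1), (14.02, 0.02, -0.1), (14.55, 0.44, 1.2), (15.12, 0.64, 1.5), (15.76, 0.57, 0.6), (16.38, 0.48, 0.7), (16.93, 0.44, 0.9), (17.28, 1.11, 1.7), (17.67, 2.09, 3.7), (18.44, 1.98, 3.7), (19.09, 1.89, 3.4), (19.66, 1.79, 4.2)] 27.1917
27.1917 [ 0.6  -4.16 -0.36] 0.0004935424158598374 [1.96586031e-02 1.04315084e-05 3.79881089e-02]
plate top 4412 z 58.54584301637284 x [27.56663925 32.99720107 34.90858792] y [-52.3652897    0.58442396  52.8781507 ]
rear rim 0 0 0
side rim 1 334 y [118.85422082 120.07914961 121.36253321] slope deg -0.07793239428401301 z 65.02699620464668
side rim -1 308 y [-121.28070836 -119.93838619 -118.58946636] slope deg -0.006648414217909168 z 65.14667730204411
stack rear edge [35.1 35.4 35.2 35.1 35.7 35.7 35.3 35.1 35.4 35.2]
```

View pics/w6.png

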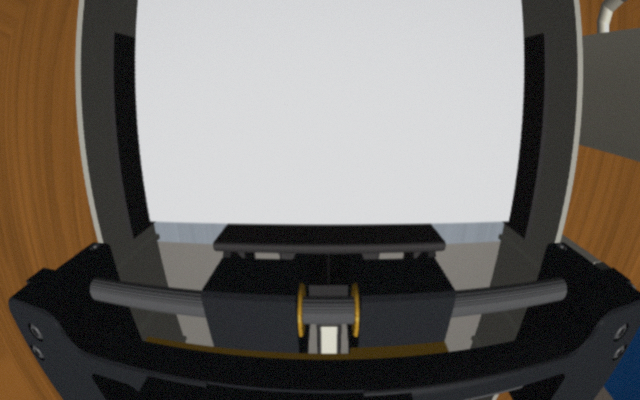

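```bash
python3 - <<'E'
from fine import *
L=[];x=19.6
while x<21.4:
    x+=.3;manip.move_linear(C2W(x/1e3,0,.038),rate=.04)
    s=manip.state();t=float(s["tau"][0]);L.append((round(float(W2C(s["tool_pos"])[0]*1e3),2),round(t,2),round(float(-(s["contact_force"]@ex)),1)))
    if t<1.2 or t>2.8: break
print(L,s["clock"])
E
python3 look.py w7
```

```text
[(19.94, 1.83, 3.9), (20.19, 1.89, 2.9), (20.52, 1.9, 3.9), (20.84, 1.89, 4.2), (21.13, 1.88, 4.5), (21.44, 1.88, 4.1)] 28.7417
28.7417 [ 0.46 -4.05 -0.25] 0.00022195958103119045 [2.14362894e-02 2.13332684e-06 3.80038403e-02]
plate top 4450 z 58.536684725358356 x [29.32323127 34.75622722 36.68702709] y [-52.41183592   0.57730411  52.8970481 ]
rear rim 0 0 0
side rim 1 319 y [118.71808905 120.06202136 121.31111853] slope deg 0.07912591605312799 z 65.05890684764124
side rim -1 330 y [-121.04288911 -119.81532478 -118.4734171 ] slope deg -0.01898132380043836 z 65.23612674005037
stack rear edge [37.2 37.2 37.1 37.2 37.4 37.4 37.3 37.  36.9 37. ]
```

```bash
python3 - <<'E'
from fine import *
manip.move_linear(C2W(.009,0,.038),rate=.06);manip.dwell(.2)
E
python3 look.py w8
```

```text
29.35 [ 0.07 -0.05 -0.19] 0.0005763458826160934 [9.14756185e-03 6.12857806e-05 3.79653579e-02]
plate top 5044 z 58.49219055212492 x [17.33688172 33.94868765 36.56380467] y [-52.3122049    0.63045496  52.50914059]
rear rim 0 0 0
side rim 1 842 y [118.50178442 120.08310396 121.73699088] slope deg 0.07560590299704795 z 65.01167399229794
side rim -1 833 y [-121.49232618 -119.82527232 -118.23428837] slope deg -0.048146805581281656 z 65.22028923172121
stack rear edge [37.  37.  37.  37.  37.  37.1 36.8 36.8 36.8 36.6]
```

View pics/w8.png

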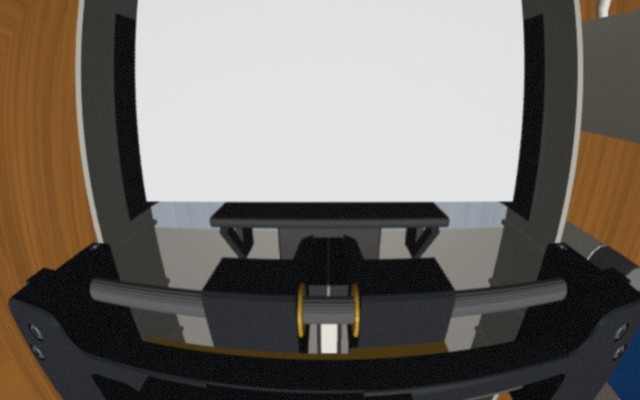

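```bash
python3 - <<'E'
from fine import *
manip.move_linear(C2W(.0185,0,.038),rate=.05)
L=[];x=18.5
while x<22.2:
    x+=.4;manip.move_linear(C2W(x/1e3,0,.038),rate=.04)
    s=manip.state();t=float(s["tau"][0]);L.append((round(float(W2C(s["tool_pos"])[0]*1e3),2),round(t,2),round(float(-(s["contact_force"]@ex)),1)))
    if t>2.4: break
print(L,s["clock"])
E
python3 look.py w9
```

```text
[(18.87, 0.07, -0.3), (19.25, 0.02, -0.3), (19.71, 0.0, 0.6), (20.09, 0.0, 0.3), (20.51, 0.01, -0.3), (20.94, 0.01, 0.6), (21.31, 0.01, -0.8), (21.42, 1.16, 1.6), (21.74, 1.97, 3.9), (22.43, 1.94, 3.8)] 32.2417
32.2417 [ 0.44 -3.73 -0.32] 0.0003683995430559904 [ 2.24310548e-02 -4.62109018e-05  3.80369623e-02]
plate top 4431 z 58.5769616009672 x [30.30682421 35.7625794  37.6587005 ] y [-52.62998279   0.52523684  52.69289118]
rear rim 0 0 0
side rim 1 342 y [118.76176671 120.04014197 121.35131012] slope deg 0.12805198814250293 z 65.0474243906005
side rim -1 332 y [-121.06243151 -119.88204672 -118.61706066] slope deg -0.01510790972711757 z 65.30865615311708
stack rear edge [37.7 37.6 38.1 38.4 38.2 38.1 38.3 38.  37.9 37.7]
```

```bash
python3 - <<'E'
from h import *
from cell import manip,cams
import pickle
c=cams.capture("top");pickle.dump(c,open("t2.pkl","wb"))
o=pickle.load(open("c0.pkl","rb"))["top"]
for n,k in(("before",o),("now",c)):
    Q=W2C(cloud(k))*1e3;g=k["image"].mean(2)
    for y0 in(-60,-20,20,60):
        m=(abs(Q[...,1]-y0)<6)&(Q[...,0]>165)&(Q[...,0]<225);a=Q[m];b=g[m];i=np.argsort(a[:,0])
        e=np.arange(165,226,4);print(n,y0,[(int(l),int(np.median(a[(a[:,0]>=l)&(a[:,0]<l+4)][:,2])),int(np.median(b[(a[:,0]>=l)&(a[:,0]<l+4)]))) for l in e if ((a[:,0]>=l)&(a[:,0]<l+4)).any()])
u=[cv2.resize(k["image"][140:270,240:420],None,fx=4,fy=4,interpolation=cv2.INTER_CUBIC)[:290] for k in(o,c)]
cv2.imwrite("pics/t2.png",np.vstack(u))
E
```

```text
before -60 [(165, 38, 241), (169, 36, 241), (173, 35, 241), (177, 35, 228), (181, 12, 214), (185, 45, 137), (189, 71, 106), (193, 79, 134), (197, 79, 142), (201, 80, 139), (205, 79, 135), (209, 78, 113), (221, 22, 64)]
before -20 [(165, 37, 241), (169, 36, 241), (173, 36, 241), (177, 38, 237), (181, 57, 75), (185, 58, 24), (189, 72, 65), (193, 81, 138), (197, 80, 146), (201, 80, 142), (205, 80, 138), (209, 79, 127), (213, 77, 93), (221, 20, 75)]
before 20 [(165, 35, 240), (169, 36, 241), (173, 35, 241), (177, 53, 142), (181, 50, 126), (185, 57, 57), (189, 71, 71), (193, 80, 141), (197, 80, 149), (201, 79, 145), (205, 79, 143), (209, 80, 117)]
before 60 [(165, 35, 241), (169, 37, 240), (173, 36, 241), (177, 35, 236), (181, 12, 205), (185, 47, 142), (189, 70, 117), (193, 80, 142), (197, 78, 151), (201, 79, 149), (205, 79, 145), (209, 80, 127), (213, 78, 97), (221, 20, 78)]
now -60 [(165, 35, 245), (169, 38, 245), (173, 37, 245), (177, 36, 246), (181, 37, 243), (185, 50, 188), (189, 67, 121), (193, 81, 141), (197, 81, 151), (201, 79, 147), (205, 80, 144), (209, 81, 121), (221, 19, 79)]
now -20 [(165, 38, 245), (169, 37, 245), (173, 37, 246), (177, 38, 244), (181, 57, 122), (185, 58, 30), (189, 74, 67), (193, 79, 147), (197, 80, 154), (201, 80, 149), (205, 79, 147), (209, 80, 135), (213, 76, 100), (221, 19, 81)]
now 20 [(165, 38, 245), (169, 37, 245), (173, 38, 245), (177, 37, 244), (181, 56, 115), (185, 59, 31), (189, 75, 87), (193, 81, 149), (197, 80, 157), (201, 81, 154), (205, 80, 151), (209, 79, 126), (221, 20, 83)]
now 60 [(165, 38, 245), (169, 37, 245), (173, 36, 245), (177, 37, 246), (181, 37, 243), (185, 50, 198), (189, 72, 123), (193, 81, 150), (197, 81, 160), (201, 80, 158), (205, 79, 152), (209, 80, 132), (221, 21, 84)]
```

View pics/t2.png

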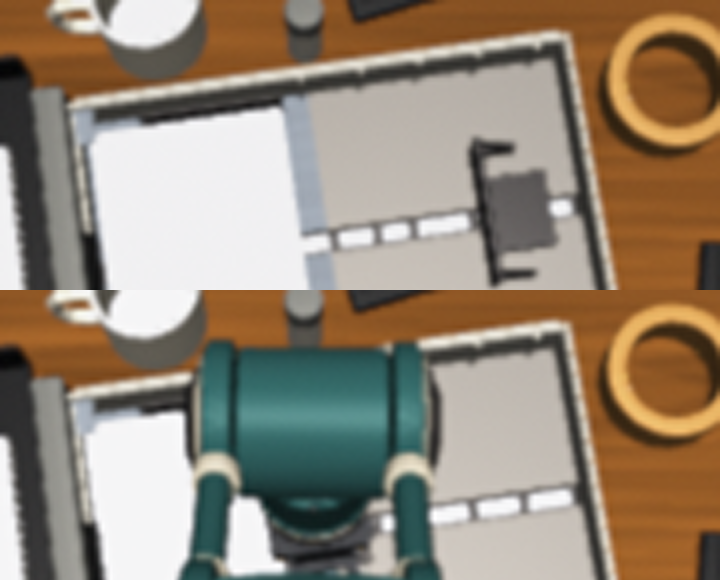

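```bash
cat > gp.py <<'E'
from h import *
import pickle
def gp(s,c):
    Q=W2C(wcloud(s,c))*1000;x,y,z=np.moveaxis(Q,-1,0);im=c["image"]
    m=(abs(abs(y)-35)<9)&(z>25)&(z<55)&(im.max(2)<90)&(c["z_map"]>0)
    tc=W2C(s["tool_pos"])[0]*1e3
    m&=(x>tc+5)&(x<tc+60)
    t=(abs(abs(y)-35)<9)&(z>57)&(z<64)&(x>tc+3)&(x<tc+40)
    st=(abs(z-37)<5)&(im.min(2)>200)&(abs(y)<95)&(x>0)&(x<170)
    e=np.median([x[st&(abs(y-k)<5)].min(initial=999) for k in range(-90,91,20)])
    return round(tc,2),"face",m.sum(),np.percentile(x[m],[25,50,75]).round(2) if m.any() else 0,"top",t.sum(),np.percentile(x[t],[5,50,95]).round(2) if t.any() else 0,"stack",round(e,2)
if __name__=="__main__":
    for n in range(3,10): print(n,*gp(*pickle.load(open(f"w{n}.pkl","rb"))))
E
python3 gp.py
python3 - <<'E'
from gp import *
from cell import manip,cams
manip.move_linear(C2W(.009,0,.038),rate=.08)
for i in range(2):
    s=manip.state();c=cams.capture("wrist");print(s["clock"],*gp(s,c)); 
    if i==0: manip.dwell(.3)
E
```

```text
3 -41.59 face 1594 [-26.51 -26.29 -26.1 ] top 834 [-30.86 -28.12 -26.06] stack 32.7
4 -34.87 face 1576 [-20.14 -19.94 -19.72] top 771 [-24.08 -21.56 -19.82] stack 32.7
5 -10.43 face 1570 [4.3  4.51 4.7 ] top 774 [0.36 2.87 4.74] stack 32.49
6 19.66 face 1073 [34.36 34.55 34.75] top 776 [30.42 33.02 34.76] stack 35.28
7 21.44 face 1080 [36.12 36.32 36.53] top 766 [32.18 34.67 36.53] stack 37.22
8 9.15 face 904 [36.14 36.33 36.52] top 856 [32.01 34.55 36.53] stack 36.96
9 22.43 face 1078 [37.09 37.32 37.54] top 771 [33.27 35.71 37.5 ] stack 38.04
32.6583 8.78 face 903 [37.19 37.37 37.56] top 812 [33.29 35.65 37.41] stack 37.62
33.0083 9.17 face 930 [37.14 37.31 37.5 ] top 845 [33.07 35.54 37.43] stack 37.81
```

```bash
python3 - <<'E'
from gp import *
for n in("w1","w3","w5"):
    s,c=pickle.load(open(n+".pkl","rb"));Q=W2C(wcloud(s,c))*1000;x,y,z=np.moveaxis(Q,-1,0);g=c["image"].mean(2)
    fl=(abs(z-12)<4)
    for lab,m in(("tick",fl&(y>25)&(y<100)&(g>(235 if n=="w1" else 200))&(x<25)),("slot bars",fl&(abs(y)<3)&(g<200)&(x>-185)&(x<45))):
        xs=np.sort(x[m]);
        if len(xs)==0: continue
        G=np.split(xs,np.where(np.diff(xs)>4)[0]+1);print(n,lab,[(round(a.min(),1),round(a.max(),1),len(a)) for a in G])
    m=(abs(z-66)<5)&(c["image"].min(2)>150)&(abs(y)<90)&(x<-170); print("rear rim",np.percentile(x[m],[1,50,99]) if m.any() else None)
from h import *
t=pickle.load(open("c0.pkl","rb"))["top"];Q=W2C(cloud(t))*1e3;x,y,z=np.moveaxis(Q,-1,0)
m=(abs(z-66)<5)&(abs(y)<90)&(x<-170)&(x>-200)&(t["image"].min(2)>120);print("top rear rim",np.percentile(x[m],[1,50,99]),m.sum())
m=(abs(z-80)<3)&(abs(y)<110)&(x>150)&(x<240);print("top fascia",np.percentile(x[m],[1,50,99]))
m=(z>20)&(z<58)&(abs(abs(y)-70)<30)&(x>183)&(x<195);print("front wall",np.percentile(x[m],[5,50,95]),m.sum())
E
```

```text
w1 tick [(np.float64(-114.0), np.float64(-111.4), 32), (np.float64(-75.2), np.float64(-71.2), 52), (np.float64(-27.6), np.float64(-24.4), 39)]
w1 slot bars [(np.float64(32.8), np.float64(33.7), 10)]
rear rim [-190.42587706 -188.03658357 -186.16894981]
w3 tick [(np.float64(-73.7), np.float64(-72.4), 3), (np.float64(-27.2), np.float64(-24.7), 69)]
w3 slot bars [(np.float64(-26.9), np.float64(-25.9), 18)]
rear rim None
w5 tick [(np.float64(-27.2), np.float64(-25.3), 19)]
w5 slot bars [(np.float64(3.8), np.float64(5.2), 22)]
rear rim None
top rear rim [-189.77363715 -187.29184416 -185.24066183] 98
top fascia [189.95326454 201.15573604 213.21294381]
front wall [185.7352842  186.64488247 190.41312374] 108
```

```bash
python3 - <<'E'
from gp import *
from cell import manip,cams
s=manip.state();c=cams.capture("wrist");print(s["clock"],*gp(s,c))
manip.move_linear(C2W(.009,0,.085),rate=.15);manip.dwell(.1)
s=manip.state();c=cams.capture("wrist");pickle.dump((s,c),open("w10.pkl","wb"))
Q=W2C(wcloud(s,c))*1000;x,y,z=np.moveaxis(Q,-1,0);im=c["image"]
t=(abs(abs(y)-35)<12)&(z>56)&(z<64)&(x>15)&(x<60);print(s["clock"],W2C(s["tool_pos"]),t.sum(),np.percentile(x[t],[2,5,50,95,98]).round(2))
st=(abs(z-37)<5)&(im.min(2)>180)&(x>0)&(x<170)
print([round(float(x[st&(abs(y-k)<5)].min(initial=999)),1) for k in range(-90,91,20)])
E
```

```text
33.0583 9.16 face 924 [37.12 37.3  37.49] top 857 [33.09 35.54 37.4 ] stack 37.88
33.675 [0.00918258 0.0009611  0.08391011] 667 [32.11 32.9  35.63 37.34 37.43]
[38.2, 37.8, 37.6, 38.1, 37.9, 37.9, 37.8, 37.4, 37.7, 38.0]
```

```bash
python3 - <<'E'
from gp import *
from cell import manip,cams
manip.move_linear(C2W(.053,0,.084),rate=.12);manip.move_linear(C2W(.053,0,.047),rate=.12)
manip.move_linear(C2W(.0485,0,.047),rate=.04)
L=[];x=48.5
while x>46.1:
    x-=.4;manip.move_linear(C2W(x/1e3,0,.047),rate=.04)
    s=manip.state();L.append((round(float(W2C(s["tool_pos"])[0]*1e3),2),round(float(s["tau"][0]),2)))
print(L,s["clock"])
manip.move_linear(C2W(.0505,0,.047),rate=.06)
s=manip.state();c=cams.capture("wrist");pickle.dump((s,c),open("w11.pkl","wb"));print(s["clock"])
Q=W2C(wcloud(s,c))*1000;x,y,z=np.moveaxis(Q,-1,0)
t=(abs(abs(y)-40)<9)&(z>56)&(z<64)&(x>15)&(x<60);print(t.sum(),np.percentile(x[t],[2,5,50,95,98]).round(2) if t.any() else 0)
cv2.imwrite("pics/w11.png",c["image"])
E
```

```text
[(48.08, -0.05), (47.73, -0.01), (47.43, -0.58), (46.96, -0.62), (46.48, -0.57), (46.04, -0.51), (45.65, -0.48)] 36.7167
36.9667
0 0
```

View pics/w11.png

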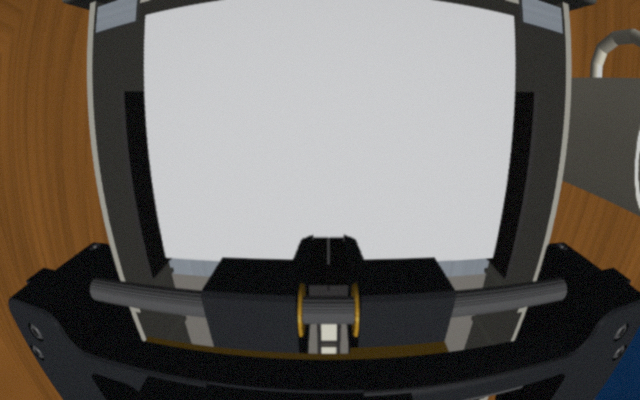

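```bash
python3 - <<'E'
from gp import *
from cell import manip,cams
manip.move_linear(C2W(.0505,0,.084),rate=.12);manip.move_linear(C2W(.009,0,.084),rate=.12)
s=manip.state();c=cams.capture("wrist");pickle.dump((s,c),open("w12.pkl","wb"))
Q=W2C(wcloud(s,c))*1000;x,y,z=np.moveaxis(Q,-1,0);im=c["image"]
t=(abs(abs(y)-35)<12)&(z>56)&(z<64)&(x>15)&(x<60);print(s["clock"],W2C(s["tool_pos"]),t.sum(),np.percentile(x[t],[2,5,50,95,98]).round(2))
st=(abs(z-37)<5)&(im.min(2)>180)&(x>0)&(x<170)
print([round(float(x[st&(abs(y-k)<5)].min(initial=999)),1) for k in range(-90,91,20)])
E
```

```text
37.975 [0.00884645 0.0005342  0.0833493 ] 675 [30.13 30.33 32.7  34.55 34.76]
[37.7, 37.5, 37.6, 37.7, 37.8, 37.7, 37.8, 37.8, 37.6, 37.6]
```

```bash
python3 - <<'E'
from gp import *
from cell import manip,cams
manip.move_linear(C2W(.009,0,.038),rate=.15);manip.move_linear(C2W(.019,0,.038),rate=.06)
L=[];x=19.0
while x<21.05:
    x+=.35;manip.move_linear(C2W(x/1e3,0,.038),rate=.04)
    s=manip.state();L.append((round(float(W2C(s["tool_pos"])[0]*1e3),2),round(float(s["tau"][0]),2)))
    if L[-1][1]>1.3: break
print(L);c=cams.capture("wrist");print(s["clock"],*gp(s,c))
E
```

```text
[(19.33, 0.07), (19.63, 0.01), (20.05, -0.0), (20.33, 0.46), (20.67, 0.63), (21.11, 0.61)]
40.3 21.11 face 1228 [35.82 36.01 36.23] top 778 [31.89 34.43 36.21] stack 37.96
```

```bash
python3 - <<'E'
from gp import *
from cell import manip,cams,order
manip.move_linear(C2W(.007,0,.038),rate=.06)
s=manip.state();c=cams.capture("wrist");print(s["clock"],*gp(s,c))
manip.move_linear(C2W(.007,0,.12),rate=.15)
s=manip.state();c=cams.capture("wrist");print(s["clock"],s["contact_force"].round(1))
Q=W2C(wcloud(s,c))*1000;x,y,z=np.moveaxis(Q,-1,0)
t=(abs(abs(y)-35)<12)&(z>56)&(z<64)&(x>15)&(x<60);print(np.percentile(x[t],[5,50,95,98]).round(2))
cv2.imwrite("pics/end.png",c["image"])
g=float(np.percentile(x[t],98))
if 34.8<g<37: order.close_job();print("closed",manip.state()["clock"])
E
```

```text
40.7333 6.55 face 1047 [35.84 36.   36.18] top 874 [31.67 34.14 36.2 ] stack 37.79
41.4833 [ 0.4 -0.   0.2]
[30.93 33.85 36.09 36.18]
the job is handed in; nothing more can be done
the job is handed in; nothing more can be done
```

View pics/end.png

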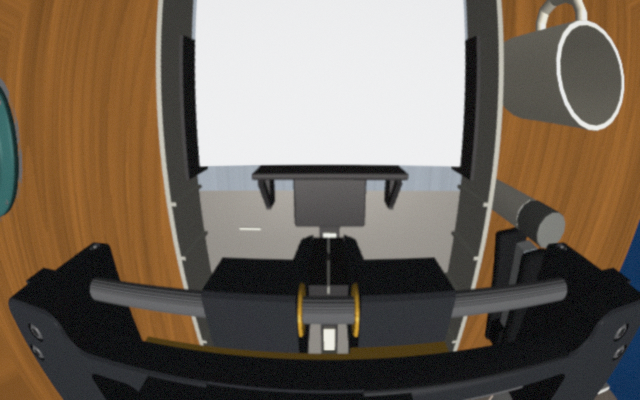

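I pushed the guide to the short stack's stop at x = +36 mm and handed the job in at 41.5 s, but I never felt or saw it click into that stop. The cassette holds the short stack: its card measured about 147 mm long, and the other stack about 182 mm.

**Final position:** The last wrist-camera checks put the guide's front face at x = 36.0–36.2 mm. It did not move when I took the fingers away. The stack's rear edge stood at about 37.8 mm, which leaves close to the intended 2 mm of play. The last picture shows the guide standing square behind the stack, with the hand clear and no contact force. The floor ticks at −73 and −26 mm agreed with my measurements to about 0.3 mm.

**What disagreed or went off plan:**
- **No click detected:** I never saw the 8–10 N needed to leave a stop, or a jump into one. When I let go at 36.3 mm and again at 37.3 mm, the guide did not settle back. I can vouch for where it stands, not that the plunger has dropped in.
- **Overshoot and push-back:** While testing for the click, I pushed the guide to about 37.3 mm, which moved the stack up to the front wall. I then pushed the guide back from its front side, with the fingers about 10 mm above the card. That was outside the forward-only instruction. It ended behind the stop (34.7–35.2 mm by two checks), so I pushed it forward again to 36.0 mm. The fingers never touched the card.
- **Other items on the desk:** I did not check each one's position at the end, but no unexpected contact force showed up in the readings I took.

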